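# Reset the slide-warming bench

## Task

The bench was bumped. First pull the warming bench's clamp lever all the way back towards the robot to open it; then stand each toppled square bottle upright on the grey mat and slide every slide carrier, leading end first, under the steel bar until it is fully home against the end stop, one to a bay, any bay, its grip fin left outside the bar. When all bottles stand and all carriers are home, push the clamp lever all the way over again, and leave the other things on the table where they are.

Things in the scene. Friction and masses are not known exactly. Their poses are not given: they have to be found in the camera images.
- carrier_a: slide carrier, one of up to three alike (may be absent): steel plate 110 x 40 x 8 mm bearing a glass slide, about 0.12 kg; upright black grip fin 24 (x) x 14 (y) mm, its top 42 mm above the underside, centred 42 mm from the origin towards -x. Origin: centre of the underside; z up; +x from the fin to the leading end (55 mm ahead), which enters first. Starts flat on the table
- carrier_b: slide carrier, one of up to three alike (may be absent): steel plate 110 x 40 x 8 mm bearing a glass slide, about 0.12 kg; upright black grip fin 24 (x) x 14 (y) mm, its top 42 mm above the underside, centred 42 mm from the origin towards -x. Origin: centre of the underside; z up; +x from the fin to the leading end (55 mm ahead), which enters first. Starts flat on the table
- carrier_c: slide carrier, one of up to three alike (may be absent): steel plate 110 x 40 x 8 mm bearing a glass slide, about 0.12 kg; upright black grip fin 24 (x) x 14 (y) mm, its top 42 mm above the underside, centred 42 mm from the origin towards -x. Origin: centre of the underside; z up; +x from the fin to the leading end (55 mm ahead), which enters first. Starts flat on the table
- bottle_a: square white plastic bottle, one of two alike: body 46 x 46 mm and 85 mm tall, round blue screw cap 32 mm across on top, 115 mm overall. Origin: centre of its bottom face; +x runs along its axis to the cap (up when it stands), y and z are normal to its flat sides. Loose, about 0.18 kg, closed; starts toppled, lying on a flat side
- bottle_b: square white plastic bottle, one of two alike: body 46 x 46 mm and 85 mm tall, round blue screw cap 32 mm across on top, 115 mm overall. Origin: centre of its bottom face; +x runs along its axis to the cap (up when it stands), y and z are normal to its flat sides. Loose, about 0.18 kg, closed; starts toppled, lying on a flat side; this one starts lying on the mat
- mat: grey spill mat fixed on the table, 140 (x) x 200 (y) x 6 mm thick; origin at the centre of its underside, on the table
- bench: fixed warming bench. Deck 12 mm high, x -126 to 74, y -116 to 116 mm. Steel bar over all bays, x -12 to 12 mm, underside 13 and top 29 mm above the deck. Three bays 44 mm wide between rails 9 mm high, from the end stop (x 58 mm, 18 mm high) to round noses at x -29 mm; before these the deck is flat and open. Origin on the table below the bar's middle; +x: insertion direction, z up
- bay_left (a point): the place of a fully home carrier's origin in the left bay (of three, 75 mm apart, seen from the robot): the height of the deck's surface, 12 mm above the table. x: the insertion direction, away from the open front; z up
- bay_mid (a point): the place of a fully home carrier's origin in the middle bay (of three, 75 mm apart, seen from the robot): the height of the deck's surface, 12 mm above the table. x: the insertion direction, away from the open front; z up
- bay_right (a point): the place of a fully home carrier's origin in the right bay (of three, 75 mm apart, seen from the robot): the height of the deck's surface, 12 mm above the table. x: the insertion direction, away from the open front; z up
- lever_tip (a point): centre of the lever's black ball, 26 mm across, at the end of a 10 mm rod that reaches 50 mm from a pivot 22 mm above the table; pivot at bench x = -5, y = -165 mm, on a block 70 (x) x 50 (y) x 25 mm high
- lever (a joint): angle of the clamp lever, rad, about the bench's y axis: at 0 (fully open, its end) the lever leans 0.5 rad back towards the bench's -x and the robot, at 1.0 (fully clamped, its other end) 0.5 rad towards +x. Starts clamped, 0.8 to 1.0. Stays where it is left (friction about 1.5 N at the ball)
- petri: bystander, leave alone: stack of two clear petri dishes, 86 mm across, 29 mm high; origin at the centre of its underside
- timer: bystander, leave alone: white timer 60 x 70 x 18 mm; origin at the centre of its underside
- dish: bystander, leave alone: white weighing dish 60 mm across, 20 mm high; origin at the centre of its underside
- notes: bystander, leave alone: paper note block 76 x 76 x 16 mm; origin at the centre of its underside
- tuberack: bystander, leave alone: white rack 70 x 200 mm with tubes, 97 mm high; origin at the centre of its underside
- tube: bystander, leave alone: standing clear tube with purple cap, 30 mm across, 115 mm high; origin at the centre of its underside
Things that resemble listed ones, but are neither listed nor needed, are in the scene too. What is shaped like the carrier_c but green is not meant. Leave any yellow look-alike of the bottle_b alone.

How it is judged:
By the outcome, as a careful person would: the job done as asked, in the order asked, and still so for the second after the job is handed in, with the robot touching nothing.
Of carrier_a, carrier_b, carrier_c only 2 to 3 are there at a start; the rules pass over those that are not, and their reading is None.
At some moment in a run one of carrier_a, carrier_b, carrier_c may be knocked a few centimetres aside while the robot is not near it.
Once in a run the grip may slacken for a moment while it holds something.
It also fails if it takes over 210 s, if anything falls off the work surface, if the arm or the gripper's body presses on something with over 40 N, if the wrist force passes 120 N, or if a joint passes its speed limit or range.

## Robot

A 6-joint arm with a two-finger parallel gripper is mounted at the origin on the work surface. World frame = base frame: x ahead of the robot, y to its left, z up, the work surface at z = 0. Lengths are in mm, angles in rad, forces in N, time in s.
With the tool pointing down it reaches from about 400 to 825 mm from the base axis. Payload 7 kg.
Tool frame: the origin (TCP) lies at the very end of the fingers, on their centre line; the grasp point (between the pads) lies 19 mm behind it; z points along the fingers, y is the direction in which the jaws open and shut (so a half turn about z gives the same grasp; the last joint's range is limited). The gripper opens to 88 mm and grips with 3 to 60 N. Pads are 19 mm wide; open, the fingers measure 130 mm over their backs; the gripper's body (78 mm by 193 mm) begins 47 mm behind the grasp point.
Start: joints at [1.521, 0.359, 0.012, 0, -1.224, -0.288], TCP at [223.711, 636.827, 226.561] pointing down, gripper open.
Joint ranges: [-3.07, 3.07], [-1.43, 2.12], [-1.02, 1.25], [-3.03, 1.67], [-3.05, -0], [-3.03, 3.03]. Speed limits (rad/s): [2.39, 2.39, 3.01, 3.14, 3.14, 3.14].

## Interface

Orientations are given as a unit quaternion [x, y, z, w].
In Python, from plant import bot gives the robot as it stands. Calls block until the motion is done:
- bot.move_ptp(position, orientation): joint-space move of the TCP to a pose.
- bot.line_to(position, velocity=150, ori=None): straight line of the TCP; ori=None keeps the orientation; velocity is the mean speed in mm/s.
- bot.move_joints(angles): joint-space move.
- bot.move_gripper(opening, force=None): finger opening in mm; force is the grip in N (None keeps the last); returns when the fingers have stopped.
- bot.pause(seconds).
- bot.solve_ik(position, orientation): joint angles nearest the present ones, or None.
- bot.read_state(): the state.
- bot.camera(name): name is "scene" or "side" or "wrist"; returns the picture (420x560x3 uint8, red, green, blue); there is no depth.
- bot.get_calibration(name): a dict with "fx", "fy", "cx", "cy" (pixels), "view" (4x4, takes a point from world to camera coordinates); the wrist camera has in their place "T_tool_cam" (4x4, takes a point from camera to tool coordinates, whose origin is the TCP and whose axes are the flange's). Camera axes: x right, y up, looking along -z (the intrinsics and any distortion apply to the point x, -y, -z); pixel columns grow to the right and rows downward; lengths in mm; the calibration is good to about 2 mm. A picture is of the moment at which its call begins: read the wrist's pose just before it. get_calibration takes no time and is no camera call.
A pose or a line that the arm cannot do raises bot.Unreachable and nothing moves.
- bot.close_job(): hands the job in, once; it reports no verdict.
The state is a dict: "t": time; "joint_pos": joint angles; "qvel": joint speeds; "tau": joint torques, N m; "tcp_pos": TCP position; "eef_rot": TCP orientation; "contact_force": force on the tool from outside, world axes, zero at the start; "moment": the same for the moment, N m; "width": finger opening in mm.
Only numpy, scipy, OpenCV 4.12 (cv2) and the standard library are available. Lean on these libraries where they do the work, as an engineer would, in place of code of your own. Each camera call takes 0.05 s, during which the arm holds its last target. There are 200 camera calls.

## Working session

There is one attempt and no reset: what is moved stays moved. The work goes in short steps, each a Python script; the robot and the scene stay as the last script left them, time stands still between calls to the robot, and variables do not carry over. Pictures are saved under pics/ and viewed, about 12 in all and at most 16, crops included, and the job is handed in when it is done.

```bash
ls; mkdir -p pics; python3 - <<'E'
from plant import bot
import cv2
s=bot.read_state();print(s)
for n in("scene","side","wrist"):
    im=bot.camera(n);cv2.imwrite(f"pics/{n}0.png",im[:,:,::-1]);print(n,{k:v if not hasattr(v,'tolist') else v.tolist() for k,v in bot.get_calibration(n).items()})
E
```

```text
pics
{'t': 0.0, 'joint_pos': array([ 1.52110115e+00,  3.59360887e-01,  1.10619443e-02, -3.44101901e-04,
       -1.22414058e+00, -2.88107385e-01]), 'qvel': array([-1.29524751e-03, -1.35554804e-03, -1.40727605e-03,  5.45501948e-05,
        1.93017248e-03,  6.72103013e-05]), 'tau': array([-4.89119520e-04, -5.82713056e+01,  2.93052810e+01,  6.99779972e+00,
        6.86680040e-03, -1.43165621e-04]), 'tcp_pos': array([223.56503493, 636.36764577, 225.64195937]), 'eef_rot': array([ 9.85759860e-01, -1.68157064e-01, -6.29123532e-05,  8.35007301e-04]), 'contact_force': array([ 0.07772824,  1.24556824, -0.05450961]), 'moment': array([-0.03656498,  0.03028984, -0.03850524]), 'width': 87.8870085935859}
scene {'fx': 534.4427088194524, 'fy': 534.4427088194524, 'cx': 285.54386769411, 'cy': 211.908433760302, 'view': [[0.849806613018908, 0.5270676404460906, -0.005331309775476947, -434.36819187683204], [-0.4485038082130834, 0.7283753321801554, 0.5179900669798696, 172.96435474621242], [0.2768989969062608, -0.43780027166053526, 0.8553700179724958, -1669.504701899903], [0.0, 0.0, 0.0, 1.0]]}
side {'fx': 469.44808201925963, 'fy': 469.44808201925963, 'cx': 278.6612637682521, 'cy': 211.66369643785302, 'view': [[0.9798399427969361, -0.19951905895101668, 0.010287449392236048, -495.84143295418454], [0.1378366482134816, 0.712396728134837, 0.6881075207785861, -129.95282312220334], [-0.14461931029074232, -0.6728172462549399, 0.7255358076848795, -1294.3478695913404], [0.0, 0.0, 0.0, 1.0]]}
wrist {'fx': 369.78074222213974, 'fy': 369.78074222213974, 'cx': 285.254506113921, 'cy': 213.25222147365136, 'T_tool_cam': [[0.0006717222270834212, 0.95758910565439, 0.28813651889560143, 78.22491490208574], [0.9999997421528506, -0.0005700657484475289, -0.0004367141802918776, -0.6869691841929759], [-0.00025393598103287245, 0.28813673795104316, -0.9575892416686029, -158.6046328948116], [0.0, 0.0, 0.0, 1.0]]}
```

```bash
python3 - <<'E'
import cv2
for n in("scene","side"):
    im=cv2.imread(f"pics/{n}0.png");cv2.imwrite(f"pics/{n}0b.png",cv2.resize(im,(800,600),interpolation=cv2.INTER_CUBIC))
E
```

```text
(no output)
```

View pics/scene0b.png

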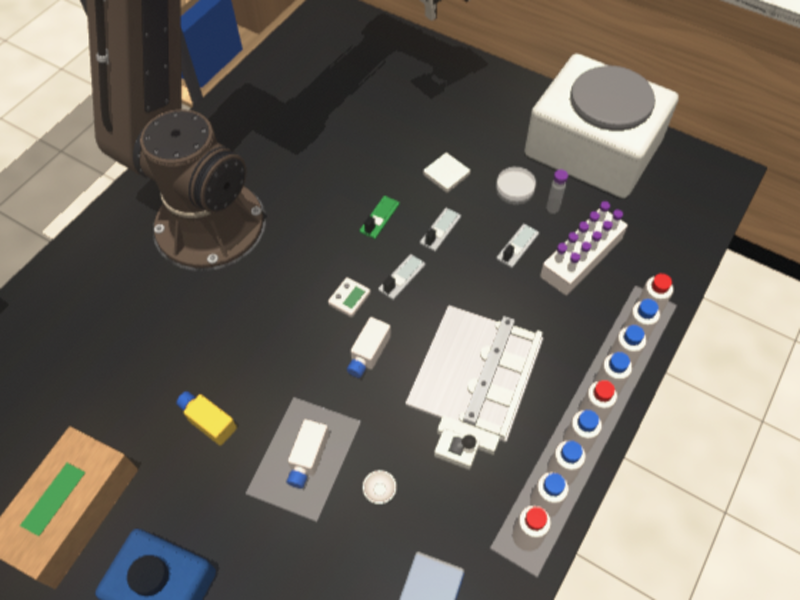

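View pics/side0b.png

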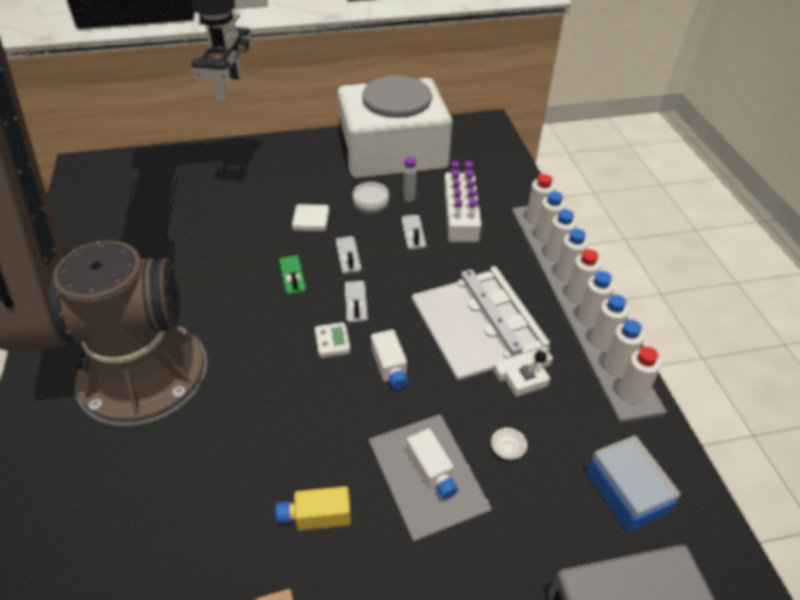

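The pictures show three silver carriers at scene800 (440,228), (402,277) and (518,245), with a green decoy at (380,217). White bottles lie at (369,345) and on the mat at (308,450), with a yellow decoy at (208,418). The lever ball is at (468,441). Next I'll get coarse positions from both views.

```bash
cat > h.py <<'E'
from plant import bot
import numpy as np, cv2
from scipy.spatial.transform import Rotation as R
def cam(name,state=None):
    c=bot.get_calibration(name)
    if name!="wrist": T=np.linalg.inv(np.array(c["view"]))
    else:
        s=state; A=np.eye(4);A[:3,:3]=R.from_quat(s["eef_rot"]).as_matrix();A[:3,3]=s["tcp_pos"]
        T=A@np.array(c["T_tool_cam"])
    return c,T
def toplane(cT,px,z):
    c,T=cT;px=np.atleast_2d(px).astype(float)
    d=np.c_[(px[:,0]-c["cx"])/c["fx"],-(px[:,1]-c["cy"])/c["fy"],-np.ones(len(px))]@T[:3,:3].T
    o=T[:3,3];return o+d*((z-o[2])/d[:,2])[:,None]
def proj(cT,P):
    c,T=cT;p=(np.atleast_2d(P)-T[:3,3])@T[:3,:3]
    return np.c_[c["cx"]+c["fx"]*p[:,0]/-p[:,2],c["cy"]+c["fy"]*p[:,1]/p[:,2]]
def down(yaw):
    "tool down; jaw (tool y) axis direction at world angle yaw"
    y=np.array([np.cos(yaw),np.sin(yaw),0]);z=np.array([0,0,-1.]);x=np.cross(y,z)
    return R.from_matrix(np.c_[x,y,z]).as_quat()
def shot(fn,name="wrist"):
    s=bot.read_state();im=bot.camera(name)[:,:,::-1].copy();cv2.imwrite(f"pics/{fn}.png",im)
    np.savez(f"pics/{fn}.npz",p=s["tcp_pos"],q=s["eef_rot"]);return s,im
def load(fn):
    d=np.load(f"pics/{fn}.npz");return cam("wrist",dict(tcp_pos=d["p"],eef_rot=d["q"])),cv2.imread(f"pics/{fn}.png")
E
python3 - <<'E'
from h import *
S=cam("scene");D=cam("side")
pts=dict(car1=((440,228),(348,254),8),car2=((402,277),(356,301),8),car3=((518,245),(413,231),8),green=((380,217),(291,274),8),
botA=((369,342),(389,355),46),botB=((308,447),(431,458),52),capA=((357,369),(398,380),23),capB=((298,479),(446,487),29),
ball=((468,441),(540,356),60),barL=((508,322),(468,273),41),barR=((468,416),(518,349),41),
mat1=((295,399),(370,438),6),mat2=((360,415),(440,416),6),mat3=((316,520),(416,535),6),mat4=((247,492),(489,510),6),dish=((379,487),(509,444),10),timer=((350,296),(332,340),10),yellow=((208,418),(322,508),46))
for k,(a,b,z) in pts.items(): print(k,toplane(S,np.array(a)*.7,z)[0].round(),toplane(D,np.array(b)*.7,z)[0].round())
E
```

```text
car1 [439. 249.   8.] [440. 243.   8.]
car2 [436.  98.   8.] [435.  95.   8.]
car3 [603. 297.   8.] [601. 293.   8.]
green [312. 206.   8.] [308. 202.   8.]
botA [474. -82.  46.] [469. -92.  46.]
botB [ 500. -316.   52.] [ 495. -325.   52.]
capA [ 479. -133.   23.] [ 478. -136.   23.]
capB [ 512. -368.   29.] [ 511. -369.   29.]
ball [ 736. -161.   60.] [ 743. -160.   60.]
barL [679. 100.  41.] [678. 100.  41.]
barR [ 710. -112.   41.] [ 716. -121.   41.]
mat1 [ 409. -240.    6.] [ 406. -239.    6.]
mat2 [ 531. -203.    6.] [ 539. -218.    6.]
mat3 [ 575. -406.    6.] [ 448. -429.    6.]
mat4 [ 442. -430.    6.] [ 574. -411.    6.]
dish [ 637. -300.   10.] [ 643. -301.   10.]
timer [370.   2.  10.] [371.  -4.  10.]
yellow [ 312. -365.   46.] [ 307. -375.   46.]
```

```bash
python3 - <<'E'
from h import *
for n,p in (("w1",(500,190,260)),("w2",(620,-90,280)),("w3",(530,-260,260))):
    bot.move_ptp(p,down(-np.pi/2)); bot.pause(.2); s,im=shot(n); print(s["t"],s["tcp_pos"].round(1))
S=cam("scene")
for p in ((570,455),(588,422),(554,486),(537,520)): print(toplane(S,np.array(p)*.7,80).round())
a,b,c=[cv2.imread(f"pics/w{i}.png") for i in(1,2,3)]
cv2.imwrite("pics/w12.png",cv2.resize(np.vstack([a,b]),None,fx=.71,fy=.71,interpolation=cv2.INTER_AREA))
E
```

```text
2.2583 [499.9 190.6 259.8]
3.675 [620.  -88.7 280.2]
4.7167 [ 530.6 -259.2  260. ]
[[900. -99.  80.]]
[[900. -27.  80.]]
[[ 900. -162.   80.]]
[[ 902. -228.   80.]]
```

View pics/w1.png

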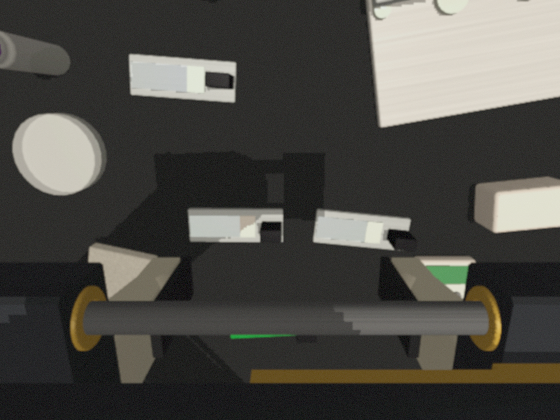

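View pics/w2.png

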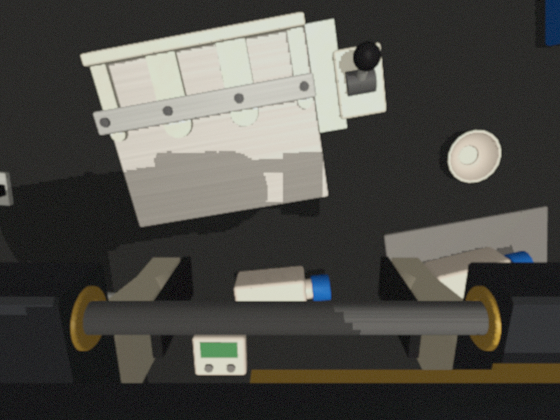

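```bash
python3 - <<'E'
from h import *
cT,im=load("w1")
g=im.min(2)
for n,(x0,y0,x1,y1) in dict(car3=(120,45,250,110),car1=(175,195,300,255),car2=(300,195,425,255)).items():
    m=np.zeros(g.shape,np.uint8);m[y0:y1,x0:x1]=(g[y0:y1,x0:x1]>75)*255
    c=np.vstack([k for k in cv2.findContours(m,cv2.RETR_EXTERNAL,cv2.CHAIN_APPROX_NONE)[0] if cv2.contourArea(k)>100])[:,0]
    P=toplane(cT,c,8)[:,:2].astype(np.float32);r=cv2.minAreaRect(P);print(n,np.round(r[0],1),np.round(r[1],1),round(r[2],1),cv2.boundingRect(c))
cT,im=load("w2")
pts=np.array([(141,226),(327,195)]);P=toplane(cT,pts,12)[:,:2];d=P[0]-P[1];print("deck front",P.round(1),np.hypot(*d),np.arctan2(-d[0],d[1]))
y=d/np.hypot(*d);x=np.array([y[1],-y[0]]);o=P.mean(0)+126*x;print("origin",o.round(1))
print("ball",toplane(cT,(367,56),66).round(1))
def B(p): return np.r_[o+p[0]*x+p[1]*y,p[2]]
v=cv2.resize(im[0:240,70:400],None,fx=2.4,fy=2.4,interpolation=cv2.INTER_CUBIC)
L=[[(-126,-116,12),(-126,116,12),(74,116,12),(74,-116,12),(-126,-116,12)],[(-12,-116,41),(-12,116,41),(12,116,41),(12,-116,41),(-12,-116,41)],[(58,-116,30),(58,116,30)],[(-40,-35-165,25),(30,-200,25)]]
for l in L:
    q=(proj(cT,[B(p) for p in l])-[70,0])*2.4
    cv2.polylines(v,[q.astype(np.int32)],False,(0,0,255),1)
cv2.imwrite("pics/w2c.png",v)
a,_=1,1
w1=cv2.imread("pics/w1.png")
E
```

```text
car3 [601.8 298.7] [111.9  41.5] 85.9 (128, 53, 109, 50)
car1 [440.  249.2] [ 42.  111.2] 0.1 (188, 208, 96, 35)
car2 [434.3 101.8] [111.9  42.8] 84.2 (312, 209, 99, 42)
deck front [[ 553.4   87.4]
 [ 592.8 -137.8]] 228.6141960459746 0.17332508029532506
origin [697.2  -3.5]
ball [[ 739.8 -164.2   66. ]]
```

View pics/w2c.png

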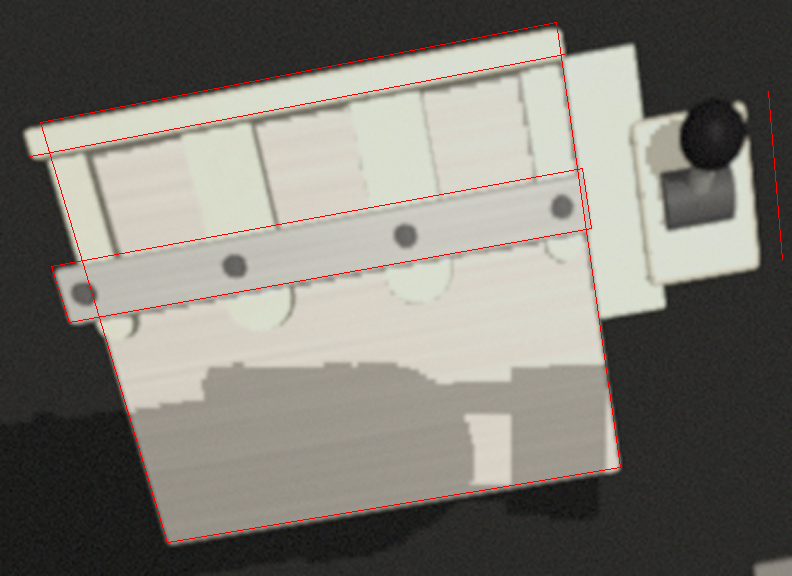

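View pics/w3.png

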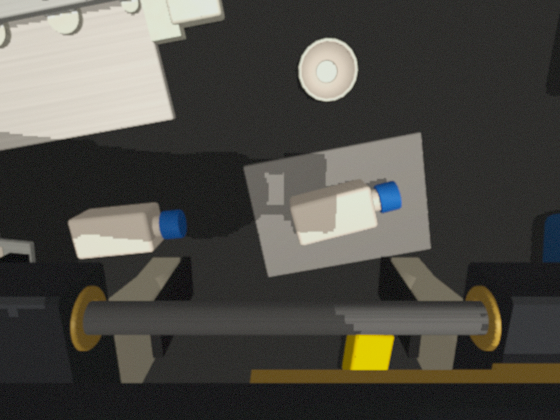

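```bash
python3 - <<'E'
from h import *
from scipy.optimize import least_squares, minimize
cT,im=load("w2")
q=lambda x,y:(x/2.4+70,y/2.4)
obs=[((-126,116,12),q(167,543)),((-126,-116,12),q(619,468)),((58,116,30),q(32,157)),((58,-116,30),q(563,60)),((74,116,30),q(25,129)),((74,-116,30),q(558,28))]
def bw(b,P): 
    P=np.array(P,float);c,s=np.cos(b[2]),np.sin(b[2]);return np.c_[b[0]+c*P[:,0]-s*P[:,1],b[1]+s*P[:,0]+c*P[:,1],P[:,2]]
r=least_squares(lambda b:(proj(cT,bw(b,[o[0] for o in obs]))-[o[1] for o in obs]).ravel(),[697,-3,.17])
print("bench",r.x.round(3),r.fun.reshape(-1,2).round(1).tolist())
def fit(imn,mask,x0,zb):
    cT,_=load(imn)
    def pm(b):
        a=np.linspace(0,2*np.pi,16,endpoint=False)
        body=[(x,y,z+zb) for x in(0,85) for y in(-23,23) for z in(0,46)]
        cap=[(x,16*np.cos(t),23+16*np.sin(t)+zb) for x in(88,115) for t in a]
        m=np.zeros((840,1120),np.uint8)
        for S in(body,cap):
            cv2.fillConvexPoly(m,cv2.convexHull((proj(cT,bw(b,S))*2*16).astype(np.int32).astype(np.float32)).astype(np.int32),1,shift=4)
        return m
    M=cv2.resize(mask,(1120,840),interpolation=cv2.INTER_NEAREST)>0
    f=lambda b:-(np.sum(M&(pm(b)>0))/np.sum(M|(pm(b)>0)))
    r=minimize(f,x0,method="Nelder-Mead",options=dict(initial_simplex=[np.array(x0)+d for d in([0,0,0],[8,0,0],[0,8,0],[0,0,.15])]))
    return r.x,-r.fun
_,im=load("w3");I=im.astype(int)
blue=(I[...,0]-I[...,2]>50);white=im.min(2)>125
for n,(x0,y0,x1,y1),g,zb in (("A",(60,195,195,265),(471,-45,-1.45),0),("B",(285,175,410,250),(488,-280,-1.35),6)):
    m=np.zeros(im.shape[:2],np.uint8);m[y0:y1,x0:x1]=(blue|white)[y0:y1,x0:x1]*255
    x,s=fit("w3",m,g,zb);print(n,x.round(3),s)
cT,_=load("w3");print("mat",toplane(cT,[(245,167),(420,133),(431,248),(268,276)],6).round(0)[:,:2].tolist())
cl=bot.solve_ik((775,-160,55),down(-1.4));print(cl)
E
```

```text
bench [ 6.94479e+02 -3.66500e+00  1.70000e-01] [[0.1, 1.9], [0.3, 2.3], [0.1, 2.2], [1.0, 1.1], [-2.1, -2.7], [0.6, -3.1]]
A [461.533 -28.838  -1.422] 0.7411221249157925
B [ 472.257 -277.525   -1.293] 0.656943356825894
mat [[539.0, -214.0], [577.0, -406.0], [442.0, -434.0], [404.0, -238.0]]
[ 0.04121929  0.66411285  0.12123376  0.         -1.02791723  1.70037337]
```

```bash
cat >> h.py <<'E'
BENCH=np.array([694.5,-3.7,.17])
def bp(x,y,z,b=None):
    b=BENCH if b is None else b;c,s=np.cos(b[2]),np.sin(b[2]);return np.array([b[0]+c*x-s*y,b[1]+s*x+c*y,z])
E
python3 - <<'E'
from h import *
q=down(-np.pi/2+.17)
bot.move_ptp(bp(55,-165,170),q); bot.move_gripper(0,20)
bot.line_to(bp(55,-165,58),150);bot.pause(.2)
f0=bot.read_state()["contact_force"];u=bp(1,0,0)-bp(0,0,0)
x=55
while x>-30:
    x-=3;bot.line_to(bp(x,-165,58),60)
    f=bot.read_state();F=(f["contact_force"]-f0)@u
    if x<0 or F>3 : print(x,F.round(1),end="; ")
    if F>10 and x<10: break
print(f["t"],f["tcp_pos"])
bot.line_to(bp(x+10,-165,58),100);bot.line_to(bp(x+10,-165,200),250)
bot.move_ptp((500,-170,240),down(-np.pi/2)); bot.pause(.2);shot("w4")
s,im=shot("w4")
E
```

```text
-2 0.8; -5 3.5; -8 11.9; 13.6333 [ 717.62968294 -167.09768166   58.41615311]
```

View pics/w4.png

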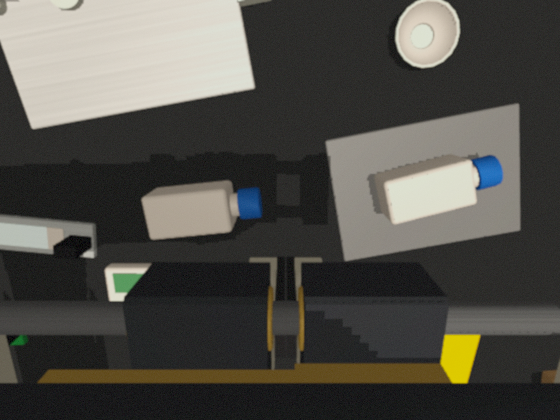

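```bash
cat > bf.py <<'E'
from h import *
from scipy.optimize import minimize
def bw(b,P):
    P=np.array(P,float);c,s=np.cos(b[2]),np.sin(b[2]);return np.c_[b[0]+c*P[:,0]-s*P[:,1],b[1]+s*P[:,0]+c*P[:,1],P[:,2]]
def pm(cT,b,zb):
    a=np.linspace(0,2*np.pi,16,endpoint=False)
    body=[(x,y,z+zb) for x in(0,85) for y in(-23,23) for z in(0,46)]
    cap=[(x,16*np.cos(t),23+16*np.sin(t)+zb) for x in(93,115) for t in a]
    neck=[(x,12*np.cos(t),23+12*np.sin(t)+zb) for x in(85,115) for t in a]
    m=np.zeros((840,1120),np.uint8)
    for S in(body,cap,neck): cv2.fillConvexPoly(m,cv2.convexHull((proj(cT,bw(b,S))*32).astype(np.int32)),255,shift=4)
    return m
def fit(cT,mask,x0,zb):
    M=cv2.resize(mask,(1120,840),interpolation=cv2.INTER_NEAREST)>0
    def f(b):
        m=pm(cT,b,zb)>0;return -np.sum(M&m)/np.sum(M|m)
    r=minimize(f,x0,method="Nelder-Mead",options=dict(initial_simplex=[np.array(x0)+d for d in([0,0,0],[8,0,0],[0,8,0],[0,0,.15])]))
    return r.x,-r.fun
E
python3 - <<'E'
from bf import *
cT,im=load("w4");I=im.astype(int);blue=I[...,0]-I[...,2]>50
v=cv2.resize(im,(1120,840))
for n,(x0,y0,x1,y1),g,zb,th in (("A",(135,170,275,245),(468,-38,-1.45),0,75),("B",(370,145,512,232),(485,-280,-1.35),6,140)):
    m=np.zeros(im.shape[:2],np.uint8);m[y0:y1,x0:x1]=((im.min(2)>th)|blue)[y0:y1,x0:x1]*255
    x,s=fit(cT,m,g,zb);print(n,x.round(3),round(s,3))
    cs=cv2.findContours(pm(cT,x,zb),cv2.RETR_EXTERNAL,cv2.CHAIN_APPROX_NONE)[0];cv2.drawContours(v,cs,-1,(0,0,255),1)
cv2.imwrite("pics/w4f.png",v[180:520,250:1050])
print("mat",toplane(cT,[(327,142),(518,105),(521,230),(345,260)],6).round(0)[:,:2].tolist(),"dish",toplane(cT,(427,34),12).round())
E
```

```text
A [465.443 -28.79   -1.458] 0.94
B [ 484.301 -269.394   -1.321] 0.749
mat [[539.0, -213.0], [576.0, -406.0], [441.0, -434.0], [405.0, -238.0]] dish [[ 641. -304.   12.]]
```

View pics/w4f.png

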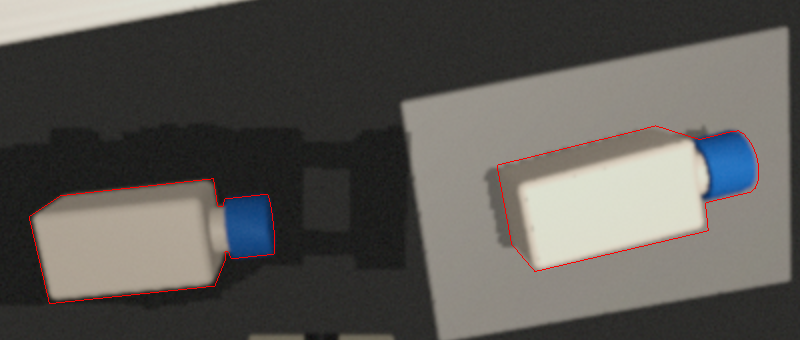

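```bash
cat > bot2.py <<'E'
from h import *
def frame(z,y): x=np.cross(y,z);return R.from_matrix(np.c_[x,y,z]).as_quat()
def plan(b,zb,tgt,psi,al,sg,s=58,d=14,ztop=6):
    U=np.array([0,0,1.]);a=np.array([np.cos(b[2]),np.sin(b[2]),0]);ap=np.array([np.cos(psi),np.sin(psi),0])
    zp=-np.sin(al)*a-np.cos(al)*U;yp=sg*np.cross(U,a)
    zq=-np.sin(al)*U+np.cos(al)*ap;yq=sg*np.cross(U,ap)
    P=np.array([b[0],b[1],zb+23])+s*a+d*zp
    Q=np.array([tgt[0],tgt[1],ztop+s])+d*zq
    return P,frame(zp,yp),zp,Q,frame(zq,yq),zq
MAT=(490,-323,.189)
def mt(x,y): c,s=np.cos(MAT[2]),np.sin(MAT[2]);return (MAT[0]+c*x-s*y,MAT[1]+s*x+c*y)
BA=(465.4,-28.8,-1.458);BB=(484.3,-269.4,-1.321)
E
python3 - <<'E'
from bot2 import *
for n,b,zb,t in(("B",BB,6,mt(0,-50)),("A",BA,0,mt(0,50))):
  print(n,np.round(t))
  for al in (.3,.5):
   for sg in(1,-1):
    for psi in(-1.6,-1.1,-.6,-.1,.3):
      P,qp,zp,Q,qq,zq=plan(b,zb,t,psi,al,sg)
      U=np.array([0,0,1.])
      J=[bot.solve_ik(*x) for x in((P,qp),(P+120*U,qp),(Q+40*U,qq),(Q,qq),(Q-120*zq,qq))]
      print(al,sg,psi,[None if j is None else np.round(j,1).tolist() for j in(J[0],J[3])],[j is not None for j in J])
E
```

```text
B [ 499. -372.]
0.3 1 -1.6 [[-0.4, 0.6, -0.1, -0.3, -1.1, -2.3], None] [True, True, True, False, True]
0.3 1 -1.1 [[-0.4, 0.6, -0.1, -0.3, -1.1, -2.3], None] [True, True, False, False, False]
0.3 1 -0.6 [[-0.4, 0.6, -0.1, -0.3, -1.1, -2.3], [-1.3, 0.9, -1.0, -2.5, -1.5, 1.7]] [True, True, True, True, False]
0.3 1 -0.1 [[-0.4, 0.6, -0.1, -0.3, -1.1, -2.3], [-1.3, 0.7, -0.5, -1.8, -1.2, 1.2]] [True, True, True, True, True]
0.3 1 0.3 [[-0.4, 0.6, -0.1, -0.3, -1.1, -2.3], [-1.2, 0.7, -0.2, -1.5, -1.3, 0.9]] [True, True, True, True, True]
0.3 -1 -1.6 [[-0.4, 0.6, -0.1, -0.3, -1.1, 0.8], None] [True, True, True, False, True]
0.3 -1 -1.1 [[-0.4, 0.6, -0.1, -0.3, -1.1, 0.8], None] [True, True, False, False, False]
0.3 -1 -0.6 [[-0.4, 0.6, -0.1, -0.3, -1.1, 0.8], [-1.3, 0.9, -1.0, -2.5, -1.5, -1.4]] [True, True, True, True, False]
0.3 -1 -0.1 [[-0.4, 0.6, -0.1, -0.3, -1.1, 0.8], [-1.3, 0.7, -0.5, -1.8, -1.2, -1.9]] [True, True, True, True, True]
0.3 -1 0.3 [[-0.4, 0.6, -0.1, -0.3, -1.1, 0.8], [-1.2, 0.7, -0.2, -1.5, -1.3, -2.2]] [True, True, True, True, True]
0.5 1 -1.6 [[-0.5, 0.7, 0.1, -0.4
[... 2313 characters left out ...]
 -0.6, -1.0, -2.5], [-1.1, 0.5, -0.7, -1.8, -0.9, 1.1]] [True, True, True, True, True]
0.5 1 0.3 [[-0.2, 0.5, -0.3, -0.6, -1.0, -2.5], [-1.1, 0.5, -0.4, -1.4, -1.0, 0.9]] [True, True, True, True, True]
0.5 -1 -1.6 [[-0.2, 0.5, -0.3, -0.6, -1.0, 0.6], None] [True, True, False, False, True]
0.5 -1 -1.1 [[-0.2, 0.5, -0.3, -0.6, -1.0, 0.6], None] [True, True, False, False, False]
0.5 -1 -0.6 [[-0.2, 0.5, -0.3, -0.6, -1.0, 0.6], None] [True, True, False, False, False]
0.5 -1 -0.1 [[-0.2, 0.5, -0.3, -0.6, -1.0, 0.6], [-1.1, 0.5, -0.7, -1.8, -0.9, -2.0]] [True, True, True, True, True]
0.5 -1 0.3 [[-0.2, 0.5, -0.3, -0.6, -1.0, 0.6], [-1.1, 0.5, -0.4, -1.4, -1.0, -2.3]] [True, True, True, True, True]
```

```bash
cat >> bot2.py <<'E'
U=np.array([0,0,1.])
def st(): s=bot.read_state();return round(s["t"],1),s["tcp_pos"].round(1),round(s["width"],1),s["contact_force"].round(1)
def stand(b,zb,tgt,psi,al,sg):
    P,qp,zp,Q,qq,zq=plan(b,zb,tgt,psi,al,sg)
    bot.move_gripper(70);bot.move_ptp(P-110*zp,qp);bot.line_to(P,150);bot.move_gripper(0,30);print("grip",st())
    bot.line_to(P+130*U,150);print("lift",st())
    try: bot.line_to(Q+90*U,150,ori=qq)
    except bot.Unreachable as e:
        print("line no",e);bot.move_ptp(Q+90*U,qq)
    print("pre",st());bot.line_to(Q+5*U,120);bot.pause(.3);f0=bot.read_state()["contact_force"][2]
    for k in range(5,-6,-1):
        bot.line_to(Q+k*U,30);f=bot.read_state()["contact_force"][2]-f0
        if f>2.5:break
    print("down",k,f,st());bot.move_gripper(66);bot.line_to(bot.read_state()["tcp_pos"]-110*zq,150);print("out",st())
E
python3 - <<'E'
from bot2 import *
stand(BB,6,mt(0,-58),-.1,.6,-1)
bot.line_to(bot.read_state()["tcp_pos"]+120*U,200)
bot.move_ptp((480,-150,260),down(-np.pi/2));bot.pause(.2);shot("w5");shot("s5","side");shot("c5","scene")
a=cv2.imread("pics/w5.png")[60:260];b=cv2.imread("pics/s5.png")[130:400,150:430];c=cv2.imread("pics/c5.png")[120:390,130:410]
cv2.imwrite("pics/m5.png",np.vstack([a,np.hstack([b,c])]))
E
```

```text
grip (19.4, array([ 496.7, -318.3,   17.6]), 46.0, array([ 0.3, -0.7,  2.2]))
lift (20.5, array([ 496.2, -317.5,  146.4]), 45.8, array([-0.2,  0. , -3.1]))
line no the arm cannot follow that straight line within its joint ranges
pre (23.6, array([ 512.5, -381.1,  146.1]), 45.9, array([ 0.2,  0.3, -1.8]))
down 1 3.0281680138614044 (26.0, array([ 512.6, -381.3,   57.3]), 46.0, array([0.6, 0.2, 0.3]))
out (27.4, array([ 422.4, -372.2,  119.1]), 66.2, array([-0.5, -0.5,  0. ]))Traceback (most recent call last):
  File "<stdin>", line 3, in <module>
plant.Unreachable: the arm cannot follow that straight line within its joint ranges
```

```bash
cat >> bot2.py <<'E'
def up(ds):
    for d in ds:
        try: bot.line_to(bot.read_state()["tcp_pos"]+d*U,200);print("up",d);return
        except bot.Unreachable: pass
E
python3 - <<'E'
from bot2 import *
up((100,70,40,20))
bot.move_ptp((480,-150,260),down(-np.pi/2));bot.pause(.2);shot("w5");shot("s5","side");shot("c5","scene")
a=cv2.imread("pics/w5.png")[60:260];b=cv2.imread("pics/s5.png")[130:400,150:430];c=cv2.imread("pics/c5.png")[120:390,130:410]
cv2.imwrite("pics/m5.png",np.vstack([a,np.hstack([b,c])]));print(st())
E
```

```text
up 70
(31.9, array([ 480., -150.,  260.]), 66.0, array([-0.2, -0.4, -1.3]))
```

View pics/m5.png

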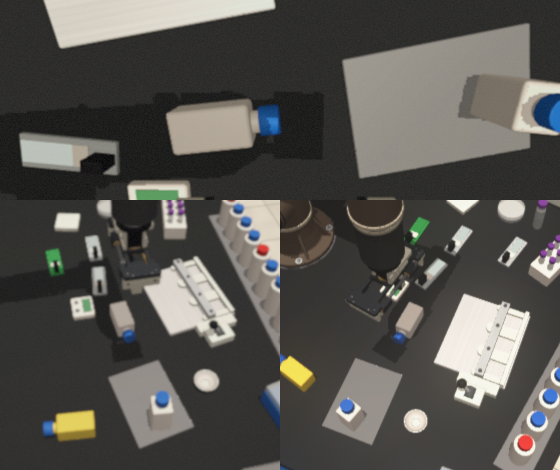

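Bottle B stands on the mat, the lever leans back, and bottle A hasn't moved. Bottle A is next.

```bash
python3 - <<'E'
from bot2 import *
stand(BA,0,mt(0,50),0.0,.6,-1)
up((100,70,40,20))
bot.move_ptp((500,170,260),down(-np.pi/2));bot.pause(.2);shot("w6");shot("s6","side");shot("c6","scene")
a=cv2.imread("pics/w6.png")[0:270];b=cv2.imread("pics/s6.png")[130:400,150:430];c=cv2.imread("pics/c6.png")[120:390,130:410]
cv2.imwrite("pics/m6.png",np.vstack([a,np.hstack([b,c])]));print(st())
E
```

```text
grip (34.5, array([471.2, -78.9,  11.7]), 45.9, array([ 0.3, -1.2,  2.7]))
lift (35.5, array([470.5, -78.3, 140.6]), 45.8, array([-0.3, -0.1, -2.2]))
line no the arm cannot follow that straight line within its joint ranges
pre (38.3, array([ 492.2, -273.8,  146. ]), 46.0, array([ 0.4, -0. , -1.2]))
down -1 10.226402540123413 (41.2, array([ 492.5, -273.7,   56.1]), 45.9, array([-3.8,  0.5,  8.8]))
out (42.7, array([ 401.7, -273.9,  117. ]), 66.2, array([ 0.3, -0.4, -0.6]))
up 100
(47.0, array([500. , 169.9, 260. ]), 65.9, array([ 0.3, -0.9, -0.6]))
```

View pics/m6.png

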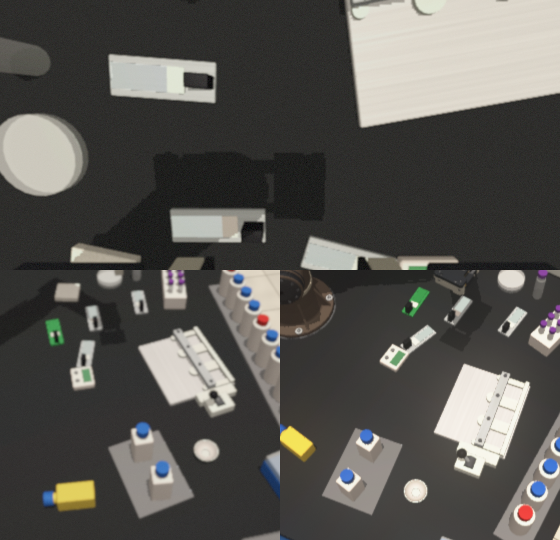

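Both bottles stand. Carrier 2 has been knocked and now lies against the timer. I'll take a close look at the bays and that carrier.

```bash
python3 - <<'E'
from bot2 import *
bot.move_ptp((530,40,200),down(-np.pi/2));bot.pause(.2);shot("w7b")
bot.move_ptp(bp(-70,0,170),down(-np.pi/2+.17));bot.pause(.2);shot("w7")
cT,im=load("w7")
v=cv2.resize(im[0:255],None,fx=1.428,fy=1.428,interpolation=cv2.INTER_CUBIC)
for yc in(-75,0,75):
    for dy in(-22,22):
        q=proj(cT,[bp(x,yc+dy,21) for x in(-29,-14)]);q2=proj(cT,[bp(x,yc+dy,21) for x in(14,58)])
        for k in(q,q2): cv2.polylines(v,[(k*1.428).astype(np.int32)],False,(0,0,255),1)
k=proj(cT,[bp(-126,-116,12),bp(-126,116,12)]);cv2.polylines(v,[(k*1.428).astype(np.int32)],False,(0,0,255),1)
k=proj(cT,[bp(58,-116,30),bp(58,116,30)]);cv2.polylines(v,[(k*1.428).astype(np.int32)],False,(0,0,255),1)
b=cv2.imread("pics/w7b.png")[200:270]
w=cv2.imread("pics/w7b.png");b=cv2.resize(w[130:270,0:560],(800,200))
cv2.imwrite("pics/m7.png",np.vstack([v[:,:800],b]));print(v.shape)
E
```

```text
(364, 800, 3)
```

View pics/m7.png

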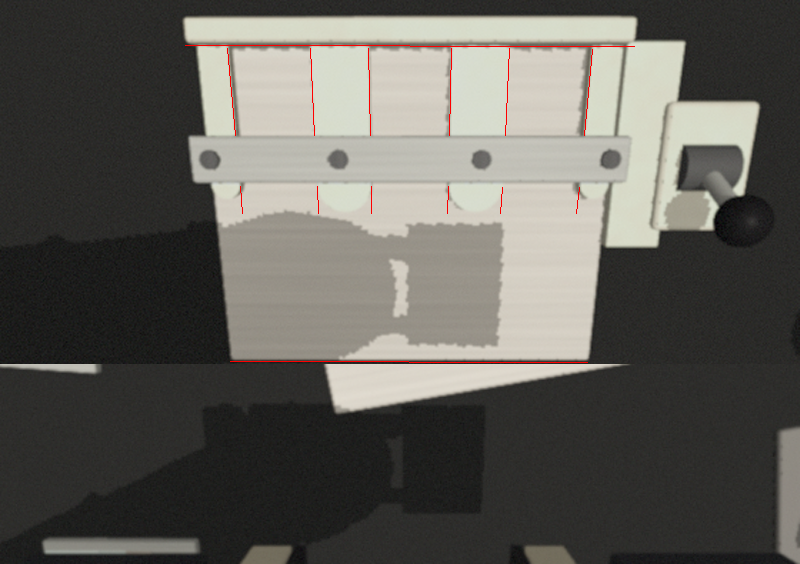

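```bash
python3 - <<'E'
from h import *
S=cam("scene");D=cam("side")
print("rack scene ground corner",toplane(S,np.array([(543,268),(566,292),(626,240)])*.7,0).round())
print("rack side ground",toplane(D,np.array([(448,238),(480,240)])*.7,0).round(), "left top", toplane(D,np.array([(445,172)])*.7,75).round())
print("tube",toplane(D,np.array((409,200))*.7,0).round(),toplane(S,np.array((555,210))*.7,0).round())
cT,im=load("w6");g=im.min(2)
for n,(x0,y0,x1,y1) in dict(car3=(100,45,230,112),car1=(155,195,275,250)).items():
    m=np.zeros(g.shape,np.uint8);m[y0:y1,x0:x1]=(g[y0:y1,x0:x1]>75)*255
    c=np.vstack([k for k in cv2.findContours(m,cv2.RETR_EXTERNAL,cv2.CHAIN_APPROX_NONE)[0] if cv2.contourArea(k)>100])[:,0]
    r=cv2.minAreaRect(toplane(cT,c,8)[:,:2].astype(np.float32));print(n,np.round(r[0],1),np.round(r[1],1),round(r[2],1))
E
```

```text
rack scene ground corner [[673. 277.   0.]
 [740. 249.   0.]
 [792. 436.   0.]]
rack side ground [[679. 263.   0.]
 [750. 242.   0.]] left top [[706. 416.  75.]]
tube [[619. 420.   0.]] [[627. 429.   0.]]
car3 [601.8 298.5] [111.9  41.5] 85.9
car1 [440.  249.2] [110.8  41.5] 89.3
```

```bash
cat > car.py <<'E'
from bot2 import *
BY=BENCH[2]
def lower(p,zs,n=6,th=2.0):
    "step down from zs until table/deck contact"
    bot.line_to((*p[:2],zs),100);bot.pause(.25);f0=bot.read_state()["contact_force"][2]
    for k in range(n+1):
        z=zs-.7*k;bot.line_to((*p[:2],z),20);f=bot.read_state()["contact_force"][2]-f0
        if f>th:break
    print("low",z,round(f,1));return z
def pick(o,h,yaw,off=14,F=45,op=50):
    f=np.array(o)-42*np.array([np.cos(h),np.sin(h)])
    bot.move_gripper(op);bot.move_ptp((*f,130),down(yaw));bot.line_to((*f,off),150)
    bot.move_gripper(0,F);print("grip",st())
    bot.line_to((*f,off+45),120);print("lift",st());return f
def carry(y,x,yaw,off=14):
    p=bp(x-42,y,0);bot.line_to((*p[:2],12+off+30),150,ori=down(yaw)) 
    print("over",st());return lower(p,12+off+2)
def push(y,z,x0,F=14):
    u=bp(1,0,0)-bp(0,0,0);f0=bot.read_state()["contact_force"];x=x0
    while x<12:
        x+=3 if x<-8 else 1.5
        bot.line_to(bp(x-42,y,z),50);s=bot.read_state();f=(s["contact_force"]-f0)@u
        if x>-8 or abs(f)>5: print(round(x,1),f.round(1),end="; ")
        if -f>F: break
    c=s["tcp_pos"]-bp(0,0,0);print("\nend tcp bench x",round(float(c@u),1),st());return x
E
python3 - <<'E'
from car import *
for p,y in(((440,207,14),np.radians(-.7)),((440,207,60),np.radians(-.7)),(bp(-137,0,40),BY-np.pi/2),(bp(-39,0,26),BY-np.pi/2),((599,257,14),np.radians(-94.1)),(bp(-137,75,26),BY-np.pi),(bp(-39,-75,26),BY-np.pi/2)):
    j=bot.solve_ik(p,down(y));print(None if j is None else j.round(2))
pick((440,249.2),np.radians(89.5),np.radians(-.5))
z=carry(0,-100,BY-np.pi/2)
push(0,z,-100)
bot.move_gripper(40);bot.line_to(bot.read_state()["tcp_pos"]+100*U,200)
bot.move_ptp((470,170,240),down(-np.pi/2));bot.pause(.2);shot("c8","scene");shot("w8")
E
```

```text
[ 0.85  0.31 -0.66  0.   -0.61  2.28]
[ 0.85  0.23 -0.61  0.   -0.73  2.28]
[ 0.3   0.36 -0.47  0.   -0.74  1.44]
[ 0.28  0.51 -0.26  0.   -0.81  1.46]
[ 0.7   0.52 -0.27  0.   -0.78  0.8 ]
[ 0.44  0.37 -0.51  0.   -0.7  -0.27]
[ 0.16  0.53 -0.21  0.   -0.83  1.58]
grip (51.9, array([439.6, 207.3,  14.2]), 13.9, array([-1. , -0.9,  4.1]))
lift (52.4, array([439.4, 207.1,  58.7]), 13.7, array([ 0.3,  0.5, -1.6]))
over (54.3, array([554.4, -27.4,  56. ]), 13.4, array([ 0.3,  0.8, -1.3]))
low 25.9 2.2
-7 -2.3; -5.5 -3.6; -4.0 -3.0; -2.5 -3.8; -1.0 -4.0; 0.5 -4.1; 2.0 -3.8; 3.5 -3.2; 5.0 -3.2; 6.5 -6.5; 8.0 -12.6; 9.5 -16.3; 
end tcp bench x -37.1 (66.5, array([658. , -10.2,  26.2]), 13.6, array([-17.1,   0.1,  17.6]))
```

```bash
python3 - <<'E'
import cv2,numpy as np
c=cv2.imread("pics/c8.png")[80:340,220:400];w=cv2.imread("pics/w8.png")[:,:]
cv2.imwrite("pics/m8.png",np.hstack([cv2.resize(c,(290,420),interpolation=cv2.INTER_CUBIC),w[:,:510]]))
E
```

```text
(no output)
```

View pics/m8.png

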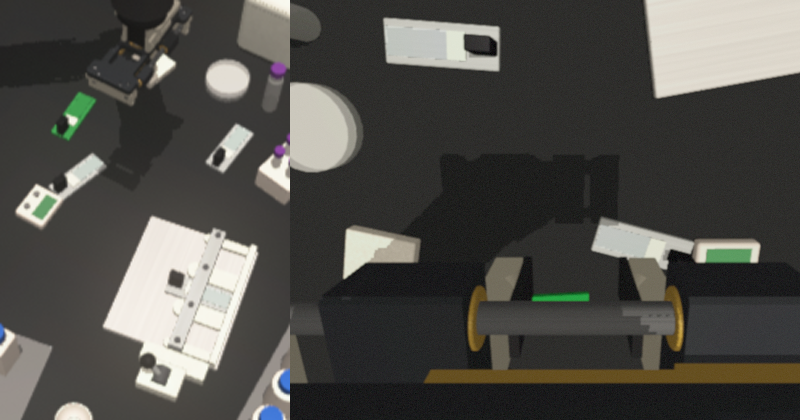

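```bash
python3 - <<'E'
from car import *
pick((601.6,298.5),np.radians(85.9),np.radians(-94.1))
z=carry(75,-100,BY-np.pi)
bot.move_gripper(50);p=bp(-142,75,90)
bot.line_to(p,200);bot.line_to(p,150,ori=down(BY-np.pi/2)) if 0 else bot.move_ptp(p,down(BY-np.pi/2))
bot.line_to(bp(-142,75,z),150);bot.move_gripper(0,45);print("regrip",st())
push(75,z,-100)
bot.move_gripper(40);bot.line_to(bot.read_state()["tcp_pos"]+100*U,200)
bot.move_ptp((415,90,290),down(-np.pi/2));bot.pause(.2);shot("c9","scene");shot("w9")
c=cv2.imread("pics/c9.png")[80:340,220:400];w=cv2.imread("pics/w9.png")
cv2.imwrite("pics/m9.png",np.hstack([cv2.resize(c,(290,420),interpolation=cv2.INTER_CUBIC),w[:,50:]]))
E
```

```text
grip (72.0, array([598.7, 256.7,  14.3]), 23.3, array([-1., -1.,  4.]))
lift (72.5, array([598.3, 256.5,  58.7]), 23.6, array([-0.2,  0.7, -2.2]))
over (74.1, array([542. ,  46.5,  55.9]), 23.6, array([-0.6,  0.3, -0.7]))
low 25.9 5.5
regrip (79.6, array([542. ,  46.2,  26.1]), 14.0, array([-1.3,  1.2,  2.8]))
-7 -2.3; -5.5 -2.1; -4.0 -2.8; -2.5 -3.5; -1.0 -2.7; 0.5 -2.8; 2.0 -2.3; 3.5 -3.5; 5.0 -2.9; 6.5 -8.6; 8.0 -14.9; 
end tcp bench x -37.8 (89.8, array([644.6,  63.5,  26.2]), 13.6, array([-16.1,  -0.4,  15.5]))
```

View pics/m9.png

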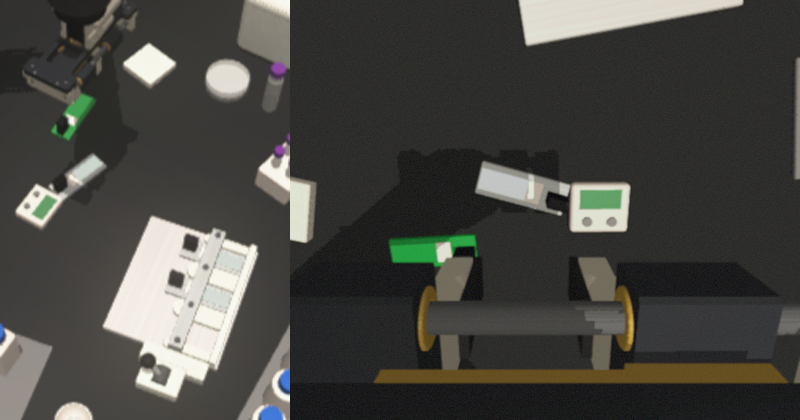

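```bash
python3 - <<'E'
from h import *
cT,im=load("w9");g=im.min(2);m=np.zeros(g.shape,np.uint8);m[150:225,225:318]=(g[150:225,225:318]>75)*255
c=np.vstack([k for k in cv2.findContours(m,cv2.RETR_EXTERNAL,cv2.CHAIN_APPROX_NONE)[0] if cv2.contourArea(k)>100])[:,0]
P=toplane(cT,c,8)[:,:2]
r=cv2.minAreaRect(P[c[:,0]<310].astype(np.float32));print(r)
print("corners",toplane(cT,[(242,161),(235,193),(330,185),(320,215)],8)[:,:2].round(1).tolist())
print("fin top",toplane(cT,[(306,202),(327,190),(328,207),(308,210)],42)[:,:2].round(1).tolist(),"timer L",toplane(cT,[(330,183),(332,231)],18)[:,:2].round(1).tolist())
v=cv2.resize(im[140:250,220:400],None,fx=4.4,fy=4.4,interpolation=cv2.INTER_CUBIC);cv2.imwrite("pics/m10.png",v)
E
```

```text
((394.7752685546875, 101.06709289550781), (95.47697448730469, 41.98594665527344), 74.26898956298828)
corners [[426.0, 141.5], [386.8, 151.4], [396.8, 35.7], [358.7, 46.8]]
fin top [[384.6, 66.5], [398.6, 43.1], [378.7, 41.3], [375.1, 64.1]] timer L [[401.4, 37.0], [341.1, 32.4]]
```

View pics/m10.png

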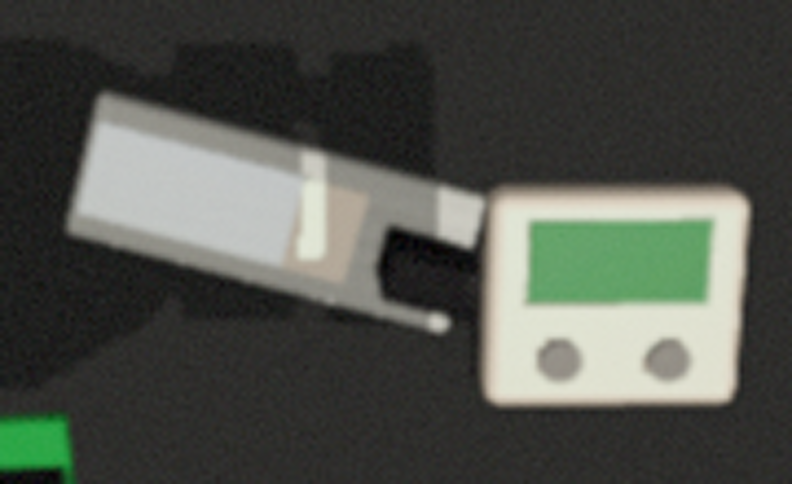

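```bash
python3 - <<'E'
from car import *
h=np.radians(74.5);hv=np.array([np.cos(h),np.sin(h),0]);jv=np.cross(U,hv)
f=np.array([392,93.8])-42*hv[:2]
for t in(0,.15,.3,-.2):      # tilt about jaw axis
  for w in(0,.2,-.2):       # about heading
   for sg in(1,-1):
    M=R.from_rotvec(hv*w)*R.from_rotvec(jv*t)*R.from_quat(down(h-np.pi/2 if sg>0 else h+np.pi/2))
    print(t,w,sg,[None if (j:=bot.solve_ik((*f,z),M.as_quat())) is None else j.round(2).tolist() for z in(22,70,130)])
E
```

```text
0 0 1 [[0.66, 0.15, -0.87, 0.0, -0.56, 2.21], [0.66, 0.05, -0.81, 0.0, -0.71, 2.21], [0.66, -0.04, -0.73, 0.0, -0.89, 2.21]]
0 0 -1 [[0.66, 0.15, -0.87, 0.0, -0.56, -0.93], [0.66, 0.05, -0.81, 0.0, -0.71, -0.93], [0.66, -0.04, -0.73, 0.0, -0.89, -0.93]]
0 0.2 1 [[0.5, 0.26, -0.64, -0.19, -0.82, 2.51], [0.5, 0.18, -0.6, -0.17, -0.94, 2.48], [0.5, 0.09, -0.54, -0.16, -1.09, 2.45]]
0 0.2 -1 [[0.5, 0.26, -0.64, -0.19, -0.82, -0.63], [0.5, 0.18, -0.6, -0.17, -0.94, -0.66], [0.5, 0.09, -0.54, -0.16, -1.09, -0.69]]
0 -0.2 1 [None, None, [0.86, -0.18, -0.96, 0.28, -0.72, 1.81]]
0 -0.2 -1 [None, None, [0.86, -0.18, -0.96, 0.28, -0.72, -1.33]]
0.15 0 1 [[0.75, 0.2, -0.87, 0.13, -0.64, 2.01], [0.75, 0.1, -0.81, 0.11, -0.79, 2.04], [0.75, 0.01, -0.72, 0.1, -0.97, 2.06]]
0.15 0 -1 [[0.75, 0.2, -0.87, 0.13, -0.64, -1.13], [0.75, 0.1, -0.81, 0.11, -0.79, -1.1], [0.75, 0.01, -0.72, 0.1, -0.97, -1.08]]
0.15 0.2 1 [[0.6, 0.3, -0.65, -0.07, -0.86, 2.34], [0.6, 0.22, -0.61, -0.06, -0.99, 2.33], [0.6, 0.13, -0.54, -0.06, -1.14, 2.32]]
0.15 0.2 -1 [[0.6, 0.3, -0.65, -0.07, -0.86, -0.8], [0.6, 0.22, -0.61,
[... 880 characters left out ...]
0.01, -0.89, 0.35, -0.95, -1.51]]
-0.2 0 1 [[0.48, 0.13, -0.8, -0.29, -0.53, 2.63], [0.49, 0.02, -0.76, -0.24, -0.66, 2.56], [0.5, -0.08, -0.7, -0.2, -0.83, 2.5]]
-0.2 0 -1 [[0.48, 0.13, -0.8, -0.29, -0.53, -0.51], [0.49, 0.02, -0.76, -0.24, -0.66, -0.58], [0.5, -0.08, -0.7, -0.2, -0.83, -0.64]]
-0.2 0.2 1 [[0.33, 0.24, -0.61, -0.39, -0.81, 2.8], [0.34, 0.16, -0.58, -0.35, -0.92, 2.74], [0.34, 0.07, -0.52, -0.32, -1.06, 2.68]]
-0.2 0.2 -1 [[0.33, 0.24, -0.61, -0.39, -0.81, -0.34], [0.34, 0.16, -0.58, -0.35, -0.92, -0.4], [0.34, 0.07, -0.52, -0.32, -1.06, -0.47]]
-0.2 -0.2 1 [None, None, [0.72, -0.24, -0.96, 0.1, -0.58, 2.09]]
-0.2 -0.2 -1 [None, None, [0.72, -0.24, -0.96, 0.1, -0.58, -1.05]]
```

```bash
python3 - <<'E'
from car import *
h=np.radians(74.5)
pick((392,93.8),h,h-np.pi/2,off=22,op=36)
bot.line_to(np.array([430,90,75.]),150);print(st())
z=carry(-75,-100,BY-np.pi/2,off=22)
push(-75,z,-100)
bot.move_gripper(40);bot.line_to(bot.read_state()["tcp_pos"]+100*U,200)
bot.move_ptp(bp(-75,0,180),down(-np.pi/2+.17));bot.pause(.2);shot("c11","scene");shot("w11");
cT,im=load("w11")
c=cv2.imread("pics/c11.png")[80:380,150:400];w=im[:260]
v=cv2.resize(w,(800,371))
for x0 in(3,):
  for y in(-75,0,75):
    q=proj(cT,[bp(x,y+dy,20) for x,dy in((-52,-20),(-52,20),(58,20),(58,-20),(-52,-20))])*800/560
    cv2.polylines(v,[q.astype(np.int32)],False,(0,0,255),1)
cv2.imwrite("pics/m11.png",np.vstack([v,np.hstack([c[70:,:],np.zeros((230,550,3),np.uint8)])])[:600])
E
```

```text
grip (95.5, array([381. ,  53.5,  22.4]), 13.9, array([-1.7,  0.2,  6.8]))
lift (96.0, array([380.5,  53.3,  66.7]), 13.6, array([-0.3,  0.1, -1.9]))
(96.6, array([429.1,  89.5,  73.9]), 13.8, array([-0.6,  0.6, -0.6]))
over (98.3, array([ 567. , -101.3,   64.1]), 14.0, array([-0.8, -0.1, -1. ]))
low 33.9 5.5
-7 -3.4; -5.5 -2.8; -4.0 -3.6; -2.5 -2.7; -1.0 -2.5; 0.5 -4.4; 2.0 -4.1; 3.5 -2.9; 5.0 -3.5; 6.5 -4.9; 8.0 -8.8; 9.5 -13.2; 11.0 -17.6; 
end tcp bench x -36.6 (110.7, array([671.1, -84.2,  34.4]), 13.7, array([-19.1,  -1.8,  19.9]))
```

View pics/m11.png

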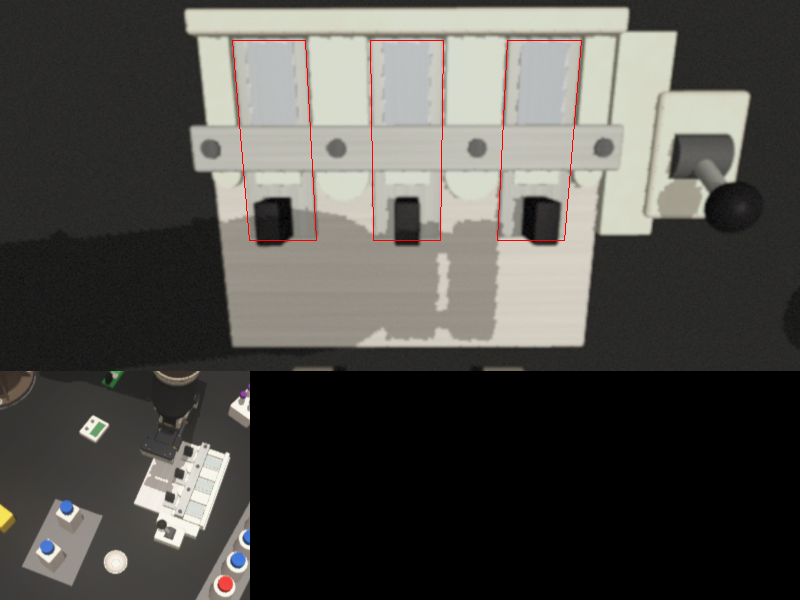

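All three carriers sit in the home outlines. I'll nudge each fin to confirm it's seated, then close the lever.

```bash
python3 - <<'E'
from car import *
q=down(-np.pi/2+BY);u=bp(1,0,0)-bp(0,0,0)
bot.move_gripper(0,20)
def nud(y,z,x0,x1,F,xmin,step=1.5,v=40):
    bot.move_ptp(bp(x0,y,120),q);bot.line_to(bp(x0,y,z),200);bot.pause(.2);f0=bot.read_state()["contact_force"];x=x0;first=None
    while x<x1:
        x+=step;bot.line_to(bp(x,y,z),v);s=bot.read_state();f=-(s["contact_force"]-f0)@u
        if f>2 and first is None: first=x
        if f>F and x>xmin:break
    print(y,"first",first,"end",round(x,1),"F",f.round(1),"tcp bx",round(float((s["tcp_pos"]-bp(0,0,0))@u),1),s["t"])
    bot.line_to(bp(x-12,y,z),100);bot.line_to(bp(x-12,y,130),250)
for y in(75,0,-75): nud(y,34,-70,-50,10,-80)
nud(-165,58,-72,12,10,-20,3,60)
bot.move_ptp((480,-60,330),down(-np.pi/2));bot.pause(.3);shot("c12","scene");shot("s12","side")
bot.move_ptp(bp(-75,0,200),q);bot.pause(.2);shot("w12")
a=cv2.imread("pics/c12.png")[60:380,80:480];b=cv2.imread("pics/s12.png")[60:380,150:550]
cv2.imwrite("pics/m12.png",np.vstack([np.hstack([a,b]),cv2.resize(cv2.imread("pics/w12.png")[:196],(800,280))]));print(st())
E
```

```text
75 first -59.5 end -56.5 F 14.2 tcp bx -60.6 117.1833
0 first -59.5 end -56.5 F 14.0 tcp bx -60.5 121.4167
-75 first -59.5 end -56.5 F 13.5 tcp bx -60.4 125.65
-165 first -48 end 3 F 14.3 tcp bx -1.6 133.8083
(137.2, array([620.6, -16.5, 202. ]), 0.5, array([-0.5, -0.8, -0.2]))
```

View pics/m12.png

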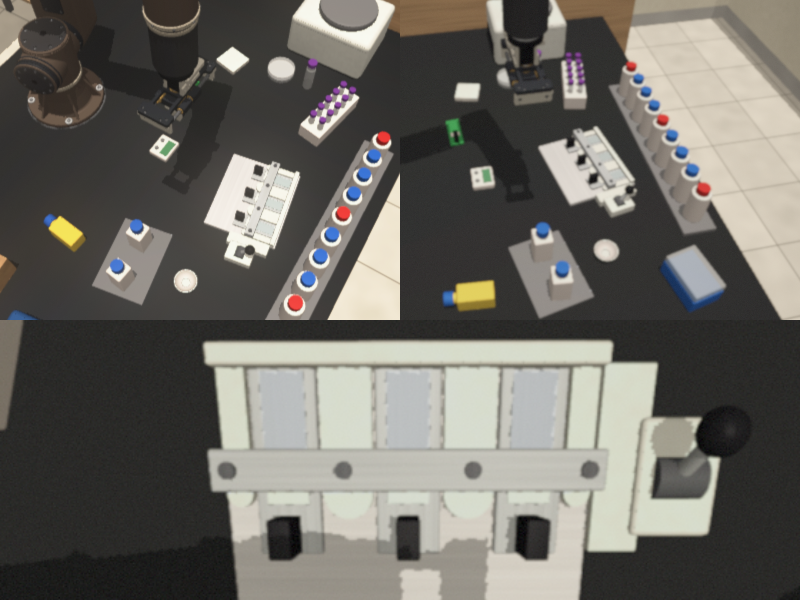

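All three fins took up at the same x, so the carriers are evenly seated. The lever has gone over to its stop, the bottles stand and the other things look undisturbed. Handing in.

```bash
python3 -c "
from plant import bot
print(bot.close_job())"
```

```text
the job is handed in; nothing more can be done
None
```

The job is done and handed in at about 137 s of the 210 s allowed. No verdict was reported.

**What I did:**
1. Pulled the clamp lever back to its end; the push force rose to about 12 N at the stop.
2. Stood both white bottles upright on the grey mat.
3. Slid the three silver carriers into the left, middle and right bays.
4. Pushed the lever over again until the force rose to about 14 N at its other end.

One carrier was knocked against the timer partway through, so I located it again before picking it up. I did not see the grip slacken at any point.

**Last checks:**
- **Carriers:** a nudge on each fin stopped at the same place in all three bays (bench x within 0.2 mm), so they are evenly against the end stop. The fins are outside the bar.
- **Bottles and lever:** the last pictures show both bottles standing on the mat and the lever leaning away from the robot.
- **Other things:** the green and yellow look-alikes and the bystanders look unmoved in the pictures. I didn't measure them; the timer was the one at risk because the knocked carrier lay against it.

No check failed at the end. Two small things along the way:
- The first bottle fits were poor, so I redid them from a better view before grasping.
- Bottle A was set down with about 10 N of contact, which is more than I intended.

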